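# Hold the scraper through the batch freezer's guard slot

### The job

Take the steel scraper paddle out of its stand, turn it so that its thick round edge faces the wide end of the keyhole slot in the batch freezer's white guard plate, and pass the blade down through the slot without forcing it. Finish while still gripping the paddle by its handle, upright and still, with about half of its blade (50 mm) below the guard plate and hanging in the gripper, resting on nothing. Leave the two bottles and the bowl where they are.

Things in the scene. Friction and masses are not known exactly. Their poses are not given: they have to be found in the camera images.
- paddle: loose steel scraper, about 160 g, upright. Origin: centre of the blade's lower end; z up, x across the blade to its thick edge. Blade z 0-100 mm, x -22 to +22: plate 6 mm thick (y), with a round bar of 14 mm diameter along the +x edge. Flange 66 x 34 x 5 mm at z 100-105; it starts hanging by this on the stand's top, lower end 5 mm above the counter. Stud, 10 x 12 mm, on the flange at +x.
- paddle_grip (a point): middle of the paddle's black handle, 147 mm above the blade's lower end; axes as the paddle's. The handle is 36 mm (x) by 16 mm (y) with flat sides, from 105 to 180 mm above the blade's lower end. Grip it across the 16 mm, along y.
- paddle_edge (a point): lower end of the round bar that is the blade's thick edge: 15 mm from the paddle's origin along the paddle's x. A small upright stud on the flange, beside the handle, shows this side from above.
- freezer: countertop batch freezer, fixed: metal housing 240 x 200 mm (x, y), 120 mm high, origin at the centre of its underside. Its top is a flat white guard plate 8 mm thick, nothing standing up from it by more than 1.5 mm; below is an empty well, its floor 99 mm below the plate's upper face.
- slot (a point): centre of the keyhole slot, on the guard plate's upper face, 120 mm above the counter. The slot runs along the freezer's x, 48 mm long: 10 mm wide from x -24 to +6 mm, 18 mm wide from x +6 to +24, so the blade has 2 mm to spare on every side. With the paddle centred in the slot, its x and the slot's x point the same way.
- slot_wide (a point): centre of the slot's wide end, on the guard plate's upper face, 15 mm from the slot's centre along the freezer's x. A short grey bar on the plate points to this end.
- stand: steel stand for the paddle, fixed, base 120 x 80 mm, upper part 80 x 50 mm (x, y), 105 mm tall; its top opening, 52 x 22 mm, lets the blade pass freely straight up. Origin at the centre of its underside; the paddle hangs in its middle, axes alike.
- squeeze_bottle: white squeeze bottle with a pointed nozzle, upright, 58 mm across, 179 mm tall; origin at the centre of its base. Bystander.
- pump_bottle: brown glass bottle with a white pump head, upright, 68 mm across, 163 mm tall; origin at the centre of its base. Bystander.
- bowl: steel topping bowl, 90 mm across, 45 mm tall; origin at the centre of its base. Bystander.
There are look-alikes about, which are no part of the job. What is shaped like the paddle but blue, orange or red is not meant.

How it is judged:
By the outcome, as a careful person would: the job done as asked, in the order asked, and still so for the second after the job is handed in, while the arm keeps its last pose, push and grip.
It also fails if it takes over 58 s, if anything falls off the work surface, if the arm or the gripper's body presses on something with over 40 N, if the wrist force passes 120 N, or if a joint passes its speed limit or range.

### The arm

A 7-joint arm with a two-finger parallel gripper is mounted at the origin on the work surface. World frame = base frame: x ahead of the robot, y to its left, z up, the work surface at z = 0. Lengths are in m, angles in rad, forces in N, time in s.
With the tool pointing down it reaches from about 0.4 to 0.9 m from the base axis. Payload 5.5 kg.
Tool frame: the origin (TCP) lies midway between the tips of the shut fingers; the grasp point (between the pads) lies 19 mm behind it (manip.grip_depth is the distance from the TCP to the grasp point, in m); z points along the fingers, x is the direction in which the jaws open and shut, and the axes are right-handed (so a half turn about z gives the same grasp; the last joint's range is limited). The gripper opens to 92 mm and grips with 3 to 60 N. Pads are 19 mm wide; open, the fingers measure 130 mm over their backs; the gripper's body (75 mm by 190 mm) begins 47 mm behind the grasp point.
Start: joints at [-0.874, 0.501, -0.427, 1.55, 0.221, 1.138, -0.21], TCP at [0.273, 0.59, 0.227] pointing down, gripper open.
Joint ranges: [-2.88, 2.88], [-0.31, 2.03], [-1.54, 1.56], [0.2, 2.42], [-1.41, 4.55], [0.19, 2.02], [-2.57, 2.57]. Speed limits (rad/s): [2.57, 2.57, 3.14, 3.14, 3.14, 3.14, 3.14].

### API

Orientations are given as a unit quaternion [x, y, z, w].
In Python, from bench import manip, effector, viewer gives the robot as it stands. Calls block until the motion is done:
- manip.move_pose(position, orientation): joint-space move of the TCP to a pose.
- manip.servo_line(position, ori=None, vel=0.15): straight line of the TCP; ori=None keeps the orientation; vel is the mean speed in m/s.
- manip.movej(angles): joint-space move.
- effector.open_jaws() and effector.close(f_grip=None): open the fingers fully, or close them until they stop; f_grip is the grip in N (None keeps the last).
- manip.sleep(seconds).
- manip.solve_ik(position, orientation): joint angles nearest the present ones, or None.
- viewer.get_image(name): name is "scene" or "top"; returns the picture (400x640x3 uint8, red, green, blue); there is no depth.
- viewer.get_calibration(name): a dict with "vfov" (degrees; the focal length in pixels is half the picture's height over the tangent of half this angle, whatever the lens; pixels are square), "cx", "cy" (the principal point, pixels), "eye" and "attitude" of the camera in the world. Camera axes: x right, y down, z forward; pixel columns grow to the right and rows downward; lengths in m; the calibration is good to about 2 mm. A picture is of the moment at which its call begins. get_calibration takes no time and is no camera call.
A pose or a line that the arm cannot do raises manip.PlanningError and nothing moves.
- manip.hand_in(): hands the job in, once; it reports no verdict.
Readings, each from a call of its own:
- manip.current_clock(): time.
- manip.current_q(): joint angles.
- manip.current_joint_velocities(): joint speeds.
- manip.current_tau(): joint torques, N m.
- manip.current_tool_pos(): TCP position.
- manip.current_tcp_rot(): TCP orientation.
- manip.current_force(): force on the tool from outside, world axes, zero at the start.
- manip.current_wrist_torque(): the same for the moment, N m.
- manip.current_finger_gap(): finger opening in m.
Only numpy, scipy, OpenCV 4.12 (cv2) and the standard library are available. Lean on these libraries where they do the work, as an engineer would, in place of code of your own. Each camera call takes 0.05 s, during which the arm holds its last target.

## Working session

There is one attempt and no reset: what is moved stays moved. The work goes in short steps, each a Python script; the robot and the scene stay as the last script left them, time stands still between calls to the robot, and variables do not carry over. Pictures are saved under pics/ and viewed, and the job is handed in when it is done.

```bash
ls; mkdir -p pics; python3 - <<'E'
from bench import manip, effector, viewer
import cv2
for n in ("scene","top"):
    im=viewer.get_image(n); cv2.imwrite(f"pics/{n}0.png",im[:,:,::-1]); print(viewer.get_calibration(n))
print(manip.current_clock(),manip.current_tcp_rot(),manip.grip_depth,manip.current_force())
E
```

```text
pics
{'vfov': 46.59431824492164, 'cx': 318.7954196431979, 'cy': 191.80922137620314, 'eye': array([1.49476305, 0.92029849, 1.00761543]), 'attitude': array([ 0.31888645,  0.82221185, -0.43467123, -0.1825925 ])}
{'vfov': 56.181256220370784, 'cx': 318.4519373798538, 'cy': 196.28188225819946, 'eye': array([ 0.33639121, -0.00410286,  1.34144981]), 'attitude': array([-0.70171859,  0.70604734, -0.07327113,  0.06098782])}
0.1 [ 8.42698817e-01  5.38384544e-01 -7.70501811e-04  4.40469687e-04] 0.0188 [-0.30994043 -0.29263596  0.32663211]
```

View pics/scene0.png

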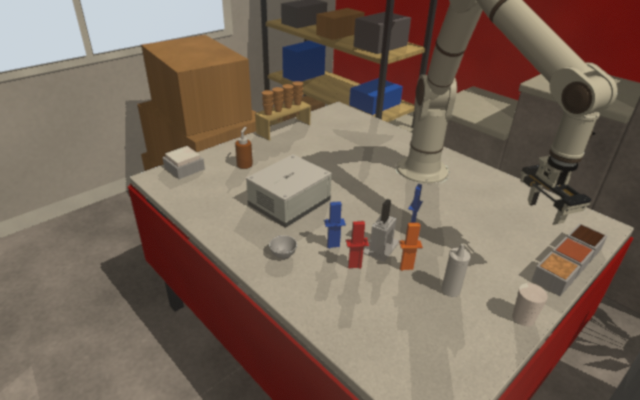

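View pics/top0.png

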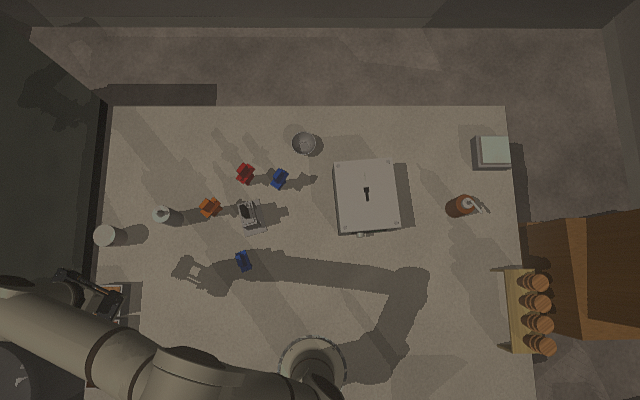

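The scene shows the black-handled paddle in its grey stand at about (382,225). The freezer is at (290,190), and blue, red, orange and blue look-alikes stand around the paddle. In the top view the stand and paddle are at about (248,213) and the slot at (366,193). Next I'll take close crops.

```bash
python3 - <<'E'
import cv2,numpy as np
t=cv2.imread("pics/top0.png"); s=cv2.imread("pics/scene0.png")
a=cv2.resize(t[185:245,215:285],None,fx=8,fy=8,interpolation=cv2.INTER_CUBIC)
cv2.imwrite("pics/c1.png",a)
a=cv2.resize(t[145:245,320:420],None,fx=6,fy=6,interpolation=cv2.INTER_CUBIC)
cv2.imwrite("pics/c2.png",a)
a=cv2.resize(s[180:280,320:440],None,fx=6,fy=6,interpolation=cv2.INTER_CUBIC)
cv2.imwrite("pics/c3.png",a)
E
```

```text
(no output)
```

View pics/c1.png

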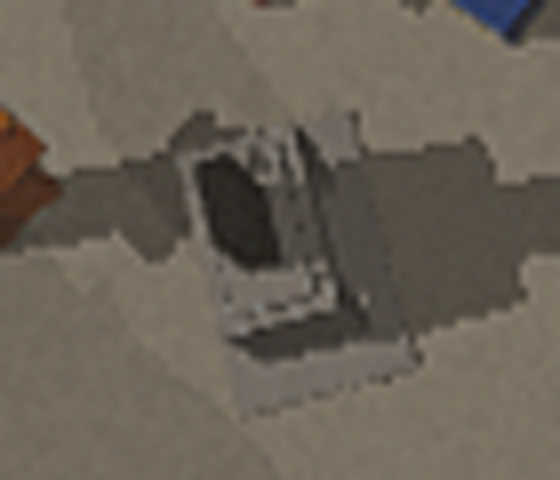

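View pics/c2.png

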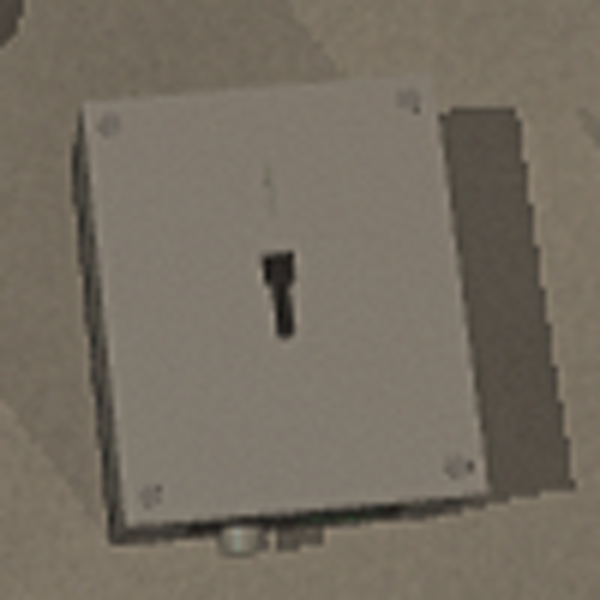

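View pics/c3.png

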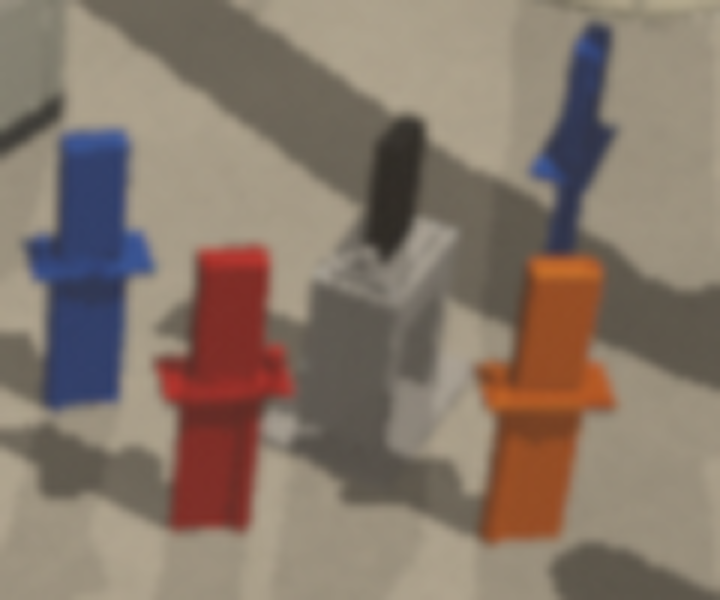

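The black handle at top (248,213) in the grey stand is the paddle. The possible confusions are blue (279,179), blue (243,261), red (245,174) and orange (208,207), all the wrong colour. A small pale stud shows at about (247,204), towards +x (up in the picture). The slot's wide end and grey bar are also up, at about (366,190) and (365,176). Next I'll measure.

```bash
cat > h.py <<'E'
import numpy as np, cv2
from scipy.spatial.transform import Rotation as R
from bench import manip, effector, viewer
C={n:viewer.get_calibration(n) for n in("scene","top")}
def K(n):
    c=C[n]; f=200/np.tan(np.radians(c["vfov"])/2); return f,c["cx"],c["cy"]
def ray(n,uv):
    f,cx,cy=K(n); uv=np.atleast_2d(uv).astype(float)
    d=np.c_[(uv[:,0]-cx)/f,(uv[:,1]-cy)/f,np.ones(len(uv))]
    return C[n]["eye"],R.from_quat(C[n]["attitude"]).apply(d)
def plane(n,uv,z):
    e,d=ray(n,uv); return e+d*((z-e[2])/d[:,2])[:,None]
def proj(n,P):
    f,cx,cy=K(n); p=R.from_quat(C[n]["attitude"]).inv().apply(np.atleast_2d(P)-C[n]["eye"])
    return np.c_[f*p[:,0]/p[:,2]+cx,f*p[:,1]/p[:,2]+cy]
def grab(n,k):
    im=viewer.get_image(n); cv2.imwrite(f"pics/{k}.png",im[:,:,::-1]); return im
E
cat > m1.py <<'E'
from h import *
# average several frames? use stored
t=cv2.imread("pics/top0.png"); g=cv2.cvtColor(t,cv2.COLOR_BGR2GRAY)
# warp a metric view of plate plane z=.12, 0.5mm/px (rectification only)
def comp(m,off,z,n="top"):
    ys,xs=np.nonzero(m); return np.c_[xs,ys]+off
# slot
sub=g[180:207,355:377]; _,m=cv2.threshold(sub,80,255,cv2.THRESH_BINARY_INV)
cn=max(cv2.findContours(m,0,cv2.CHAIN_APPROX_NONE)[0],key=cv2.contourArea)
print(sub[4:24,4:18])
E
python3 m1.py
```

```text
[[121 122 123 123 123 123 122 120 122 120 122 120 122 121]
 [122 120 121 121 124 125 125 125 125 125 124 120 122 121]
 [122 121 121 123 122 121 121 122 120 114 128 121 123 120]
 [123 122 121 124 106  85  76  59  61  42 128 123 120 121]
 [123 121 123 125  96  26  34  36  34  43 132 127 122 123]
 [122 120 124 126 106  31  38  43  36  43 120 126 122 119]
 [123 122 123 125 133  28  39  41  38  39 117 127 122 123]
 [122 121 122 125 130  37  43  43  42  45 109 125 121 121]
 [122 122 120 123 128  85  56  37  38  75 131 123 124 122]
 [121 123 122 122 125 132  73  34  40 107 129 124 123 121]
 [122 122 122 122 125 127  78  34  39  87 128 125 122 121]
 [120 120 123 123 123 127 101  31  38  74 131 123 121 122]
 [122 122 122 122 124 125 110  32  38  60 132 122 122 122]
 [121 122 122 122 123 125 134  28  36  54 133 124 121 122]
 [121 123 123 121 121 125 129  35  36  42 131 125 121 121]
 [121 121 123 120 122 122 130  44  33  39 115 125 123 119]
 [122 123 120 123 122 124 128  56  41  52 119 124 119 120]
 [121 121 122 122 121 124 125 106  85 108 127 124 122 124]
 [121 121 122 122 122 122 122 123 127 126 123 121 120 120]
 [122 121 120 120 122 122 123 122 123 123 121 123 120 121]]
```

```bash
cat > m1.py <<'E'
from h import *
t=cv2.imread("pics/top0.png"); g=cv2.cvtColor(t,cv2.COLOR_BGR2GRAY).astype(float)
def slot(g):
    sub=g[180:207,355:377]; w=np.clip((122-sub)/(122-35),0,1.1); w[w<.1]=0
    ys,xs=np.mgrid[180:207,355:377]; P=plane("top",np.c_[xs.ravel(),ys.ravel()],.12); w=w.ravel()
    a=np.linalg.norm(P[1]-P[0])*np.linalg.norm(P[22]-P[0])
    c=(w[:,None]*P).sum(0)/w.sum(); D=(P-c)[:,:2]; M=(w[:,None]*D).T@D/w.sum()
    l,V=np.linalg.eigh(M); x=V[:,1]*np.sign(V[0,1])
    return c,x,w.sum()*a,np.sqrt(l)
c,x,A,s=slot(g)
print("slot centroid",c,"centre",c[:2]-.00346*x,"yaw",np.degrees(np.arctan2(x[1],x[0])),"area mm2",A*1e6,"rms",s*1e3)
# plate outline by edges
e=cv2.Canny(g.astype(np.uint8),25,60)
v=cv2.resize(np.hstack([t[150:240,325:410],cv2.cvtColor(e,8)[150:240,325:410]]),None,fx=4,fy=4,interpolation=0)
cv2.imwrite("pics/e.png",v)
h=[[333,163.0],[391.5,158.2],[402,227],[341,232.5]]
print(plane("top",h,.12))
# plate bright mask
p=plane("top",[[245,210]],.11); print("stand approx",p)
# handle: dark mask
sub=g[185:235,225:275]; print(g[198:232,238:264].astype(int))
E
python3 m1.py
```

```text
slot centroid [ 0.58268083 -0.18604702  0.12      ] centre [ 0.5792311  -0.18631343] yaw 4.415864016519414 area mm2 580.9214077673162 rms [ 4.09154173 13.90230793]
[[ 0.685795   -0.07640554  0.12      ]
 [ 0.70210326 -0.27559457  0.12      ]
 [ 0.46759349 -0.29967586  0.12      ]
 [ 0.4507921  -0.09898261  0.12      ]]
stand approx [[0.52820642 0.21720278 0.11      ]]
[[113 101 102 106 116 112 108 103 106 103 105 110 108 113 119 117 117 113
  104 113 114 109 118 114 120 117]
 [107  63  66  66 119 112 112 109 106 106 108 111 108 107 117 107 116 104
  105 106  92  68 119 115 117 115]
 [ 65  70  67  72 116 110 105 106 114 102 110 109 107  94 104 108 106 104
  103 104 108  76 122 114 113 113]
 [ 68  68  71  69  66  64  66  73 111  70 107 120 109 100  42 103 107 104
  104 105 106  87 117 117 115 116]
 [ 71  71  67  73  80  68  83 108 105  97 101 105 103 120  39  58 104 107
  107 102 108  89 111 121 116 118]
 [ 78  80  73  94 109  99 106 106  79  92 117  92  67 119  46  44  63 111
  108 107 108  94  72 114 114 113]
 [100 111 100 102  54  55  99 114  64  72 106 121  66 124  81  45  60 107
 
[... 2277 characters left out ...]
56  60  58
   60  62  60  63  50  69  76  76]
 [112 115 114 114 103 105 109 120  71  40  53  58  58  59  59  61  57  61
   61  57  63  58  60  67  74  71]
 [116 118 115 114 107  80  55  49  54  59  58  59  60  61  60  59  58  60
   58  57  80  74  83  80  82  80]
 [115 115 117 117 114 110  90  73  56  55  56  59  57  59  56  73  72  78
   77  84 118 117 113 113 112 112]
 [115 116 118 118 119 109 110 121  78  63  62  65  69  73  72 117 115 116
  113 114 114 112 111 111 108 108]
 [113 115 117 119 115 108 108 110 114 103  89 102 116 115 112 111 110 111
  110 109 111 110 108 111 106 108]
 [116 115 115 118 115 114 106 108 111 115 114 113 111 107 109 105 107 109
  110 108 110 111 111 103 106  99]]
```

View pics/e.png

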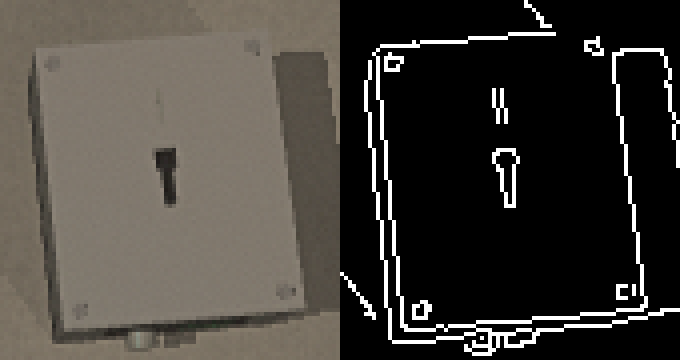

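```bash
cat > m2.py <<'E'
from h import *
t=cv2.imread("pics/top0.png"); g=cv2.cvtColor(t,cv2.COLOR_BGR2GRAY).astype(float)
q=np.array([[182,155],[295,127],[337,305],[230,337]])
q=(q+.5)/8-.5+[215,185]; P=plane("top",q,.105); print("stand",P[:,:2],P.mean(0),[np.linalg.norm(P[i]-P[i-1]) for i in range(4)])
for a,b in((3,0),(2,1)): d=P[b]-P[a]; print(np.degrees(np.arctan2(d[1],d[0])))
d=P[0]-P[1]; print(np.degrees(np.arctan2(-d[0],d[1])))
# handle left edge / top edge at z=.185
L=[]
for r in range(206,216):
    row=g[r,236:245]; i=np.argmax(row<77); L.append([236+i-1+(row[i-1]-77)/(row[i-1]-row[i]),r])
P=plane("top",L,.185); s=np.polyfit(P[:,0],P[:,1],1); print("handle +y face: yaw",np.degrees(np.arctan(s[0])),"y at x=.53",np.polyval(s,.53),"res",np.abs(P[:,1]-np.polyval(s,P[:,0])).max())
U=[]
for c in range(240,244):
    col=g[199:210,c]; i=np.argmax(col<77); U.append([c,199+i-1+(col[i-1]-77)/(col[i-1]-col[i])])
print("handle +x end",plane("top",U,.185)[:,:2])
# screws
S=[]
for n,(u,v) in dict(tl=(338,166),tr=(388.3,161.7),br=(396.5,223),bl=(345.2,228)).items():
    u0,v0=int(u)-3,int(v)-3; sub=g[v0:v0+8,u0:u0+8]; bg=np.median(np.r_[sub[0],sub[-1]]); w=np.clip(bg-5-sub,0,None)
    ys,xs=np.mgrid[v0:v0+8,u0:u0+8]; S.append([(w*xs).sum()/w.sum(),(w*ys).sum()/w.sum()])
P=plane("top",S,.12); print("screws",S,P[:,:2],P.mean(0))
for a,b in((3,0),(2,1)): d=P[b]-P[a]; print(np.degrees(np.arctan2(d[1],d[0])),np.linalg.norm(d))
for a,b in((1,0),(2,3)): d=P[b]-P[a]; print(np.degrees(np.arctan2(-d[0],d[1])),np.linalg.norm(d))
# scene crop of slot
s_=cv2.imread("pics/scene0.png"); cv2.imwrite("pics/c4.png",cv2.resize(s_[150:220,240:340],None,fx=7,fy=7,interpolation=cv2.INTER_CUBIC))
print("predicted slot in scene",proj("scene",[[.5792,-.1863,.12]]))
E
python3 m2.py
```

```text
stand [[0.54956842 0.24425792]
 [0.56121129 0.19759013]
 [0.48635496 0.17833849]
 [0.4733506  0.22202381]] [0.51762132 0.21055259 0.105     ] [np.float64(0.07939466286637563), np.float64(0.04809822668628743), np.float64(0.07729227307246242), np.float64(0.04557982833158186)]
16.262912691247283
14.422829312632132
14.008413719292724
handle +y face: yaw 11.816950252382695 y at x=.53 0.23255053217335073 res 0.01046636959402919
handle +x end [[0.55005746 0.22028739]
 [0.54998909 0.21716908]
 [0.54571599 0.21392145]
 [0.5459001  0.21081241]]
screws [[np.float64(337.5432098765432), np.float64(165.4814814814815)], [np.float64(387.9428571428571), np.float64(161.54285714285714)], [np.float64(397.15), np.float64(223.62916666666666)], [np.float64(346.4976525821596), np.float64(231.2394366197183)]] [[ 0.67706915 -0.09162679]
 [ 0.69036261 -0.26296179]
 [ 0.47878856 -0.28423487]
 [ 0.4547962  -0.11703436]] [ 0.57525413 -0.18896445  0.12      ]
6.521059522635918 0.22372037567550898
5.741607274841844 0.21264083483629315
4.436551449562329 0.17184992807783023
8.165886765056126 0.16891312892637497
predicted slot in scene [[288.98375222 175.16589384]]
```

```bash
sleep 0
```

```text
(no output)
```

View pics/c4.png

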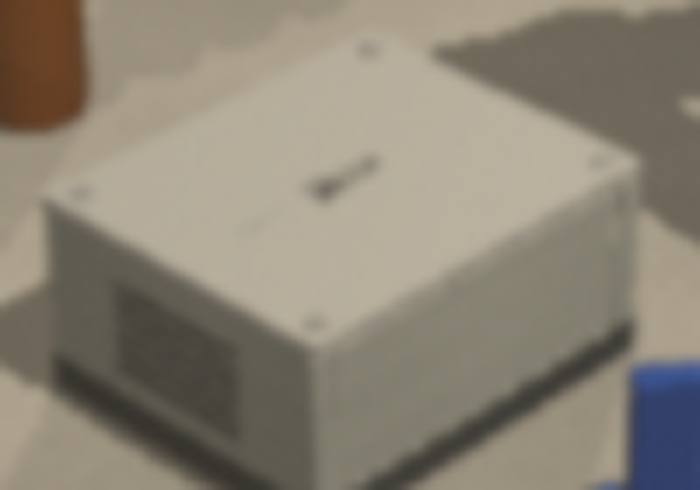

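```bash
cat > m3.py <<'E'
from h import *
from scipy.optimize import least_squares
t=cv2.imread("pics/top0.png"); g=cv2.cvtColor(t,cv2.COLOR_BGR2GRAY).astype(float)
s=cv2.imread("pics/scene0.png")
def draw(im,n,c,yaw,off,f):
    for z0,z1,hx,hy,col in((.105,.105,.04,.025,(0,255,0)),(.11,.11,.033,.017,(255,255,0)),(.185,.11,.018,.008,(0,0,255))):
        for z in{z0,z1}:
            r=R.from_euler('z',yaw,degrees=True).apply([[hx,hy,0],[hx,-hy,0],[-hx,-hy,0],[-hx,hy,0]])+[*c,z]
            p=(proj(n,r)-off+.5)*f
            cv2.polylines(im,[p.astype(int)],True,col,1)
c=(.5176,.2105)
a=cv2.resize(t[185:245,215:285],None,fx=8,fy=8,interpolation=cv2.INTER_CUBIC); draw(a,"top",c,15,[215,185],8)
b=cv2.resize(s[190:260,350:420],None,fx=7,fy=7,interpolation=cv2.INTER_CUBIC); draw(b,"scene",c,15,[350,190],7)
b=cv2.resize(b,(480,480)); a=a[:,:]
cv2.imwrite("pics/o1.png",np.hstack([a[:480],b])[:, :])
# plate edges
def cross(line,hi,lo):
    th=(hi+lo)/2
    i=np.argmax(line<th); return i-1+(line[i-1]-th)/(line[i-1]-line[i])
Rr=[];Ll=[]
for r in range(172,222,2):
    x0=int(391.5+(r-158.2)*10.5/68.8)-4; Rr.append([x0+cross(g[r,x0:x0+9],121,74),r])
    x0=int(333+(r-163)*8/69.5)+4; w=g[r,x0-8:x0+1][::-1]; Ll.append([x0-cross(w,121,w.min()),r])
for nm,E in(("R",Rr),("L",Ll)):
    P=plane("top",E,.12); k=np.polyfit(P[:,0],P[:,1],1); re=P[:,1]-np.polyval(k,P[:,0]); print(nm,np.degrees(np.arctan(k[0])),np.polyval(k,.579),np.abs(re).max())
E
python3 m3.py
```

```text
R 4.740584462968263 -0.2874584096923782 0.0008878005251853338
L 4.647938160413094 -0.08547233995036216 0.001148227940070412
```

View pics/o1.png

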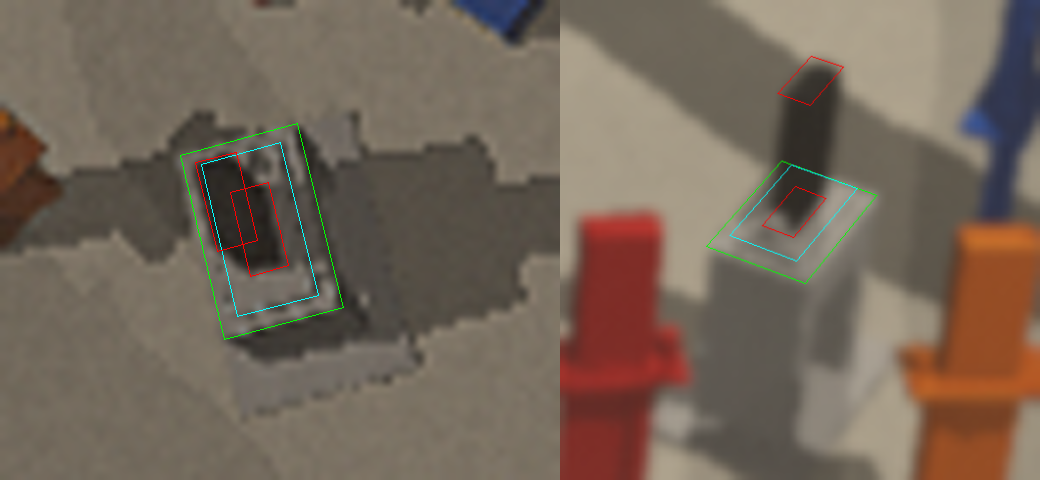

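```bash
cat > m4.py <<'E'
from h import *
t=cv2.imread("pics/top0.png");s=cv2.imread("pics/scene0.png")
def mk(im,n,u,v,w):
    a=cv2.resize(im[v:v+w,u:u+w],(390,390),interpolation=cv2.INTER_CUBIC); a=cv2.convertScaleAbs(a,alpha=1.5)
    ax=R.from_euler('z',15,degrees=True).apply([[.023+.002,0,0],[-.025,0,0]])+[.5176,.2105,.12]
    for p,c in zip(proj(n,ax),((0,0,255),(255,0,0))):
        q=((p-[u,v]+.5)*390/w).astype(int); cv2.drawMarker(a,tuple(int(i) for i in q),c,0,12,1); print(n,p)
    return a
cv2.imwrite("pics/c5.png",np.hstack([mk(t,"top",232,195,36),mk(s,"scene",365,195,40)]))
for nm,uv in dict(orange=(208,207),red=(245,174),blue1=(279,179),blue2=(243,261),squeeze=(161,214),pump=(462,205),bowl=(304,143)).items(): print(nm,plane("top",[uv],.14)[0])
for yy in(90,-90):
    for pos,yw in(((.5176,.2105,.133),15),((.5176,.2105,.34),15),((.5792,-.1863,.34),4.65),((.5792,-.1863,.2),4.65)):
        o=(R.from_euler('z',yw+yy,degrees=True)*R.from_euler('x',180,degrees=True)).as_quat()
        q=manip.solve_ik(pos,o); print(yy,pos,None if q is None else np.round(q,2))
E
python3 m4.py
```

```text
top [244.65759807 205.4687611 ]
top [248.19342099 220.0221709 ]
scene [380.56932263 221.89176283]
scene [387.28123417 214.03022798]
orange [0.53395365 0.33128961 0.14      ]
red [0.64341094 0.21531165 0.14      ]
blue1 [0.62607994 0.10335178 0.14      ]
blue2 [0.36107827 0.21334731 0.14      ]
squeeze [0.51192066 0.48050336 0.14      ]
pump [ 0.53643187 -0.49555098  0.14      ]
bowl [0.74988722 0.02111356 0.14      ]
90 (0.5176, 0.2105, 0.133) [-0.1   0.45 -0.43  1.86  0.24  0.87  1.2 ]
90 (0.5176, 0.2105, 0.34) [-0.08  0.24 -0.42  1.64  0.1   1.28  1.31]
90 (0.5792, -0.1863, 0.34) [ 0.14  0.31  0.17  1.53 -0.05  1.3   1.96]
90 (0.5792, -0.1863, 0.2) [ 0.21  0.42  0.07  1.7  -0.03  1.02  1.95]
-90 (0.5176, 0.2105, 0.133) [-0.55  0.42  0.15  1.88 -0.08  0.85 -1.67]
-90 (0.5176, 0.2105, 0.34) [-0.53  0.21  0.11  1.65 -0.02  1.27 -1.72]
-90 (0.5792, -0.1863, 0.34) [ 0.05  0.31  0.29  1.54 -0.09  1.3  -1.15]
-90 (0.5792, -0.1863, 0.2) [ 0.02  0.43  0.33  1.71 -0.16  1.03 -1.09]
```

View pics/c5.png

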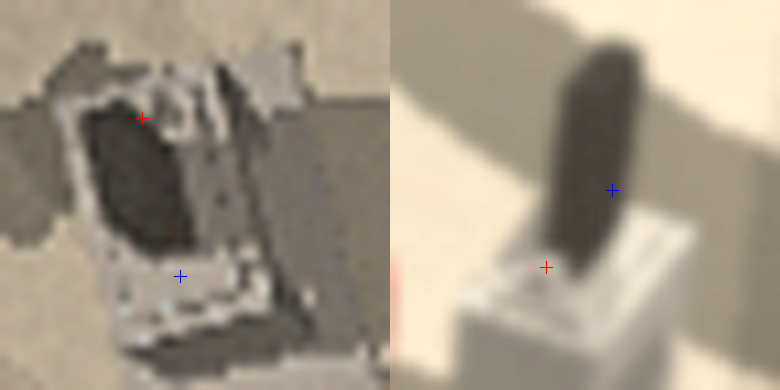

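```bash
cat >> h.py <<'E'
def ori(yaw): return (R.from_euler('z',yaw-90,degrees=True)*R.from_euler('x',180,degrees=True)).as_quat()
def st(): print("t",round(manip.current_clock(),2),"tcp",np.round(manip.current_tool_pos(),4),"F",np.round(manip.current_force(),2),"T",np.round(manip.current_wrist_torque(),3),"gap",round(manip.current_finger_gap(),4))
E
python3 - <<'E'
from h import *
p=manip.current_tool_pos()
manip.servo_line([p[0],p[1],.34],vel=.2); 
manip.move_pose([.5176,.2105,.34],ori(15)); st()
manip.servo_line([.5176,.2105,.24],vel=.15); st()
a=grab("top","t1"); b=grab("scene","s1")
cv2.imwrite("pics/g1.png",cv2.cvtColor(np.hstack([cv2.resize(a[180:240,215:275],(390,390),interpolation=2),cv2.resize(b[150:250,330:430],(390,390),interpolation=2)]),4))
E
```

```text
t 2.47 tcp [0.517  0.2118 0.3395] F [0.45 1.38 0.35] T [-0.047  0.151  0.034] gap 0.0919
t 3.28 tcp [0.5182 0.211  0.2408] F [-0.18  0.14 -0.25] T [-0.05   0.133  0.008] gap 0.092
```

View pics/g1.png

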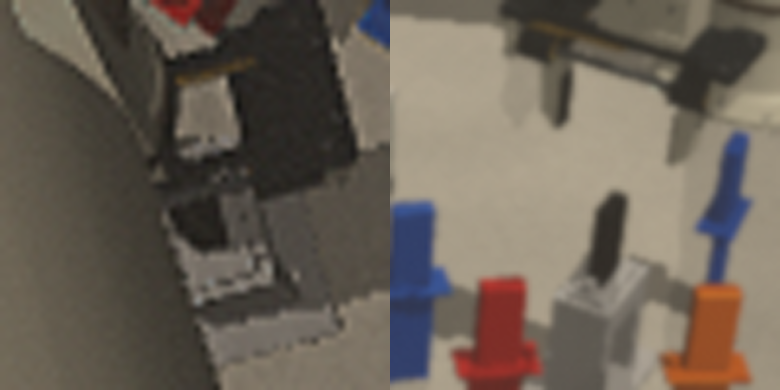

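The scene shows the open fingers straddling the handle (scene about (386,200)) and clear of the orange and red decoys. I'll descend and grip.

```bash
python3 - <<'E'
from h import *
manip.servo_line([.5176,.2105,.134],ori(15),vel=.1); st()
effector.close(f_grip=12); st(); manip.sleep(.3); st()
effector.close(f_grip=40); st()
grab("scene","s2")
manip.servo_line([.5176,.2105,.144],vel=.04); manip.sleep(.2); st()
manip.servo_line([.5176,.2105,.34],vel=.1); manip.sleep(.3); st()
a=grab("top","t3"); b=grab("scene","s3")
cv2.imwrite("pics/g3.png",cv2.cvtColor(np.hstack([cv2.resize(a[160:240,205:285],(390,390),interpolation=2),cv2.resize(b[120:220,340:440],(390,390),interpolation=2)]),4))
E
```

```text
t 4.59 tcp [0.5182 0.2107 0.1347] F [ 0.06 -0.14 -0.36] T [-0.076  0.169  0.035] gap 0.092
t 5.76 tcp [0.5176 0.211  0.1341] F [-0.11  1.8   1.22] T [0.394 0.189 0.014] gap 0.0159
t 6.06 tcp [0.5176 0.2109 0.1341] F [-0.42  3.65  0.73] T [0.439 0.213 0.069] gap 0.0157
t 6.28 tcp [0.5177 0.2107 0.1341] F [-0.46  2.29  2.1 ] T [0.535 0.239 0.096] gap 0.0154
t 6.92 tcp [0.5174 0.2102 0.1438] F [ 0.28  0.28 -0.95] T [-0.052  0.17   0.043] gap 0.0159
t 9.33 tcp [0.5176 0.2105 0.3399] F [ 0.47 -0.84 -1.78] T [-0.025  0.159  0.024] gap 0.0156
```

View pics/g3.png

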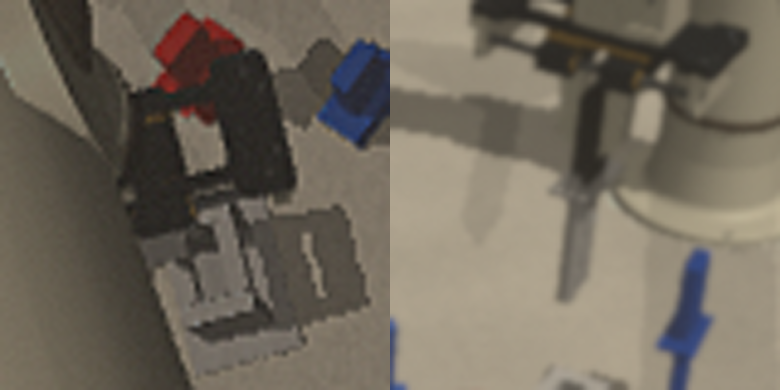

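```bash
python3 - <<'E'
from h import *
manip.servo_line([.5792,-.1863,.34],ori(4.65),vel=.15); st()
manip.servo_line([.5792,-.1863,.264],vel=.1); manip.sleep(.4); st()
print(R.from_quat(manip.current_tcp_rot()).as_matrix().round(4))
a=grab("top","t4"); b=grab("scene","s4")
cv2.imwrite("pics/g4.png",cv2.cvtColor(np.hstack([cv2.resize(a[155:235,325:405],(390,390),interpolation=2),cv2.resize(b[100:200,240:340],(390,390),interpolation=2)]),4))
E
```

```text
t 12.26 tcp [ 0.5793 -0.1856  0.34  ] F [-0.34 -0.63 -1.49] T [-0.026  0.177  0.056] gap 0.0157
t 13.57 tcp [ 0.5793 -0.1863  0.2643] F [-0.47 -0.76 -1.79] T [-0.047  0.193 -0.001] gap 0.0158
[[ 8.110e-02 -9.967e-01  5.000e-04]
 [-9.967e-01 -8.110e-02 -0.000e+00]
 [ 1.000e-04 -5.000e-04 -1.000e+00]]
```

View pics/g4.png

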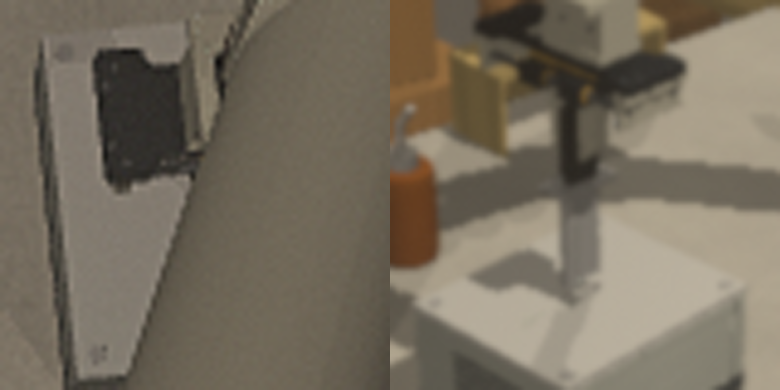

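```bash
cat > ov.py <<'E'
import sys
from h import *
def ov(src,out,u,v,w,hh,f,bz,c=(.5792,-.1863),yaw=4.65):
    s=cv2.imread(src); a=cv2.resize(s[v:v+hh,u:u+w],None,fx=f,fy=f,interpolation=cv2.INTER_CUBIC); a=cv2.convertScaleAbs(a,alpha=1.3); raw=a.copy()
    def pl(pts,col,cl=True):
        r=R.from_euler('z',yaw,degrees=True).apply(pts)+[*c,0]; p=((proj("scene",r)-[u,v]+.5)*f).astype(int); cv2.polylines(a,[p],cl,col,1)
    ang=np.linspace(0,2*np.pi,24)
    for z in(bz,bz+.1):
        pl([[-.022,-.003,z],[.015,-.003,z],[.015,.003,z],[-.022,.003,z]],(0,0,255)); pl(np.c_[.015+.007*np.cos(ang),.007*np.sin(ang),z+0*ang],(0,0,255))
    pl([[.033,.017,bz+.105],[.033,-.017,bz+.105],[-.033,-.017,bz+.105],[-.033,.017,bz+.105]],(0,255,0))
    pl([[.024,.009,.12],[.024,-.009,.12],[.006,-.009,.12],[.006,-.005,.12],[-.024,-.005,.12],[-.024,.005,.12],[.006,.005,.12],[.006,.009,.12]],(255,0,0))
    cv2.imwrite(out,np.hstack([raw,a]))
ov("pics/s4.png","pics/o4.png",265,132,50,60,8,.135)
E
python3 ov.py
```

```text
(no output)
```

View pics/o4.png

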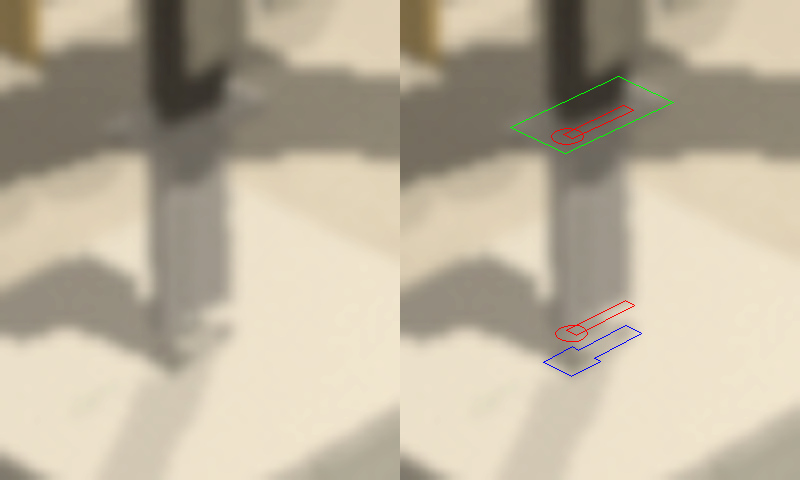

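```bash
python3 - <<'E'
from h import *
manip.servo_line([.5792,-.1863,.34],vel=.15)
manip.servo_line([.5792,-.1863,.35],ori(-38),vel=.02); manip.sleep(.2);st()
b=grab("scene","s5"); grab("top","t5")
p=proj("scene",[[.5792,-.1863,.26]])[0].astype(int); print(p)
s3=cv2.imread("pics/s3.png")
f=lambda im,u,v:cv2.convertScaleAbs(cv2.resize(im[v:v+60,u:u+50],(400,480),interpolation=2),alpha=1.4)
cv2.imwrite("pics/g5.png",np.hstack([f(s3,367,142),f(b[:,:,::-1],p[0]-25,p[1]-30)]))
E
```

```text
t 15.42 tcp [ 0.5791 -0.1863  0.3498] F [-0.6   0.06 -3.22] T [-0.034  0.202 -0.014] gap 0.0156
[288 140]
```

View pics/g5.png

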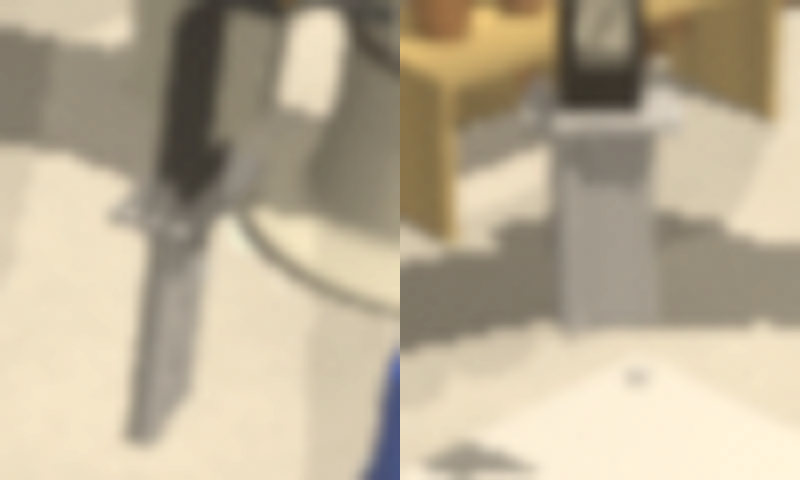

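```bash
python3 - <<'E'
from h import *
s=cv2.imread("pics/s5.png")
f=lambda im,u,v:cv2.convertScaleAbs(cv2.resize(im[v:v+45,u:u+30],(390,585),interpolation=2),alpha=2.2,beta=-110)
g=cv2.cvtColor(s,6)
print(g[114:154,280:300])
pt=R.from_euler('z',-38,degrees=True).apply([[.0255,0,0],[-.0255,0,0]])
for z in(.221,.326,.338): print(z,proj("scene",pt+[.5792,-.1863,z]))
s3=cv2.imread("pics/s3.png")
cv2.imwrite("pics/g6.png",np.hstack([f(s,275,112),f(s3,377,157)]))
E
```

```text
[[130 120  90  55  64 101 106 101 106 113 111  90  63  55  63  70  75  78
   76  77]
 [121 113  83  54  58  89  97  97 105 111 107  87  62  54  61  69  77  81
   79  79]
 [110 102  78  51  51  73  83  86  90  94  91  76  57  56  69  79  83  83
   81  79]
 [ 95  88  69  49  47  62  71  73  74  74  72  62  53  63  86 103  98  87
   82  80]
 [ 82  78  63  47  42  49  54  55  56  55  55  49  51  69  91 104  98  87
   82  80]
 [ 80  77  62  46  40  40  41  42  41  42  42  41  49  71  91  97  92  87
   83  81]
 [ 84  80  65  47  39  38  38  37  38  38  39  39  50  78 100 107 105  96
   88  84]
 [ 84  81  66  49  39  38  38  38  39  39  39  41  55  93 121 131 129 118
  104  97]
 [ 85  79  68  51  42  40  40  41  41  42  42  44  63 105 134 145 144 138
  131 126]
 [ 88  83  80  73  67  65  66  66  66  67  67  68  85 119 141 148 149 149
  145 141]
 [ 95  92 103 108 107 106 106 105 106 107 108 108 115 132 143 146 146 148
  146 145]
 [ 94  97 113 123 123 120 118 118 119 120 121 122 123 129 133 135 135 139
  142 145]
 [ 93  96 105 111 110 107 106 106 104 105 106 106 106 108 114 127 132 136
  142 
[... 1795 characters left out ...]
  85  88  99 109 113 112 112 113 113 113 113 113 112 112 106 101 100
  101 101]
 [ 95  95  94 100 110 115 113 111 111 112 112 112 112 112 111 106 102 101
  102 102]
 [122 121 113 110 114 118 117 114 117 118 119 119 117 116 116 114 112 111
  112 113]
 [139 140 134 126 125 130 132 134 138 141 142 141 141 140 141 140 140 140
  140 141]
 [148 150 148 143 140 145 149 151 154 155 156 157 156 155 156 157 156 156
  157 156]
 [153 156 156 153 153 155 157 157 159 159 159 160 161 161 160 161 161 160
  160 160]]
0.221 [[281.32400271 150.8018358 ]
 [295.89668448 150.47229334]]
0.326 [[280.64645232 123.40974144]
 [295.76181192 123.14502852]]
0.338 [[280.56579336 120.14885085]
 [295.74575784 119.892223  ]]
```

View pics/g6.png

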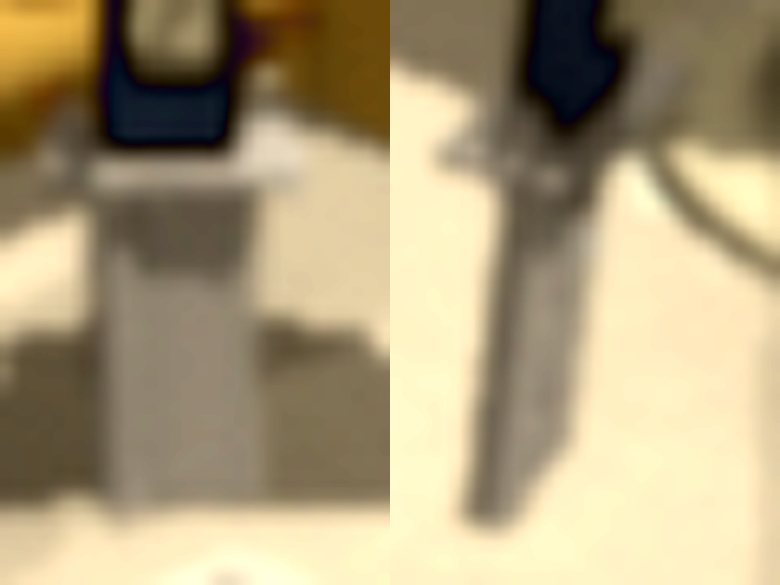

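The broadside view shows smooth shading on the left edge (about x=283), which suggests the bar is at +x. There is also a pale bump at right (295,118), so the stud side is ambiguous. I'll turn +x to face the camera to settle it: a stud there must stand in front of the black handle's base.

```bash
python3 - <<'E'
from h import *
manip.servo_line([.5792,-.1863,.34],ori(50),vel=.012); manip.sleep(.2);st()
b=grab("scene","s6")
s=b[:,:,::-1]
f=lambda im,u,v:cv2.resize(im[v:v+45,u:u+40],(520,585),interpolation=2)
p=proj("scene",[[.5792,-.1863,.29]])[0].astype(int); print(p)
a=f(s,p[0]-20,p[1]-22)
cv2.imwrite("pics/g7.png",np.hstack([a]))
E
```

```text
t 17.4 tcp [ 0.5792 -0.1862  0.34  ] F [ 0.26 -0.69 -1.42] T [-0.152  0.122 -0.008] gap 0.0159
[288 132]
```

View pics/g7.png

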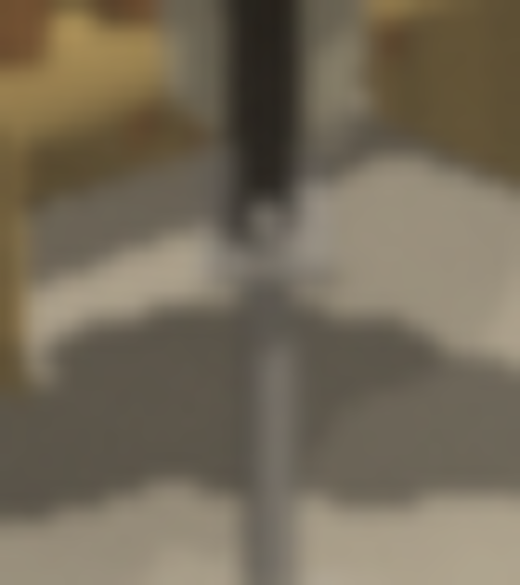

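The stud stands clearly in front of the handle's base at about (288,126), with the round bar's highlight below it at (289,142). So the paddle's thick edge is +x as assumed. Now I'll align to 4.65° and descend in small, force-checked steps.

```bash
cat > desc.py <<'E'
from h import *
def descend(c,z0,z1,step=.003,lim=3.0,vel=.03):
    manip.sleep(.3); F0=np.mean([manip.current_force() for _ in range(5)],0); T0=np.array(manip.current_wrist_torque())
    z=z0
    while z>z1+1e-6:
        z=max(z-step,z1); manip.servo_line([*c,z],vel=vel); manip.sleep(.05)
        d=np.array(manip.current_force())-F0; T=np.array(manip.current_wrist_torque())-T0
        if np.abs(d).max()>1.5 or np.abs(T).max()>.15: print(round(z,4),d.round(2),T.round(3))
        if np.linalg.norm(d)>lim: return z,d,T
    return z,None,None
E
python3 - <<'E'
from desc import *
c=(.5792,-.1863)
manip.servo_line([*c,.30],ori(4.65),vel=.03); manip.servo_line([*c,.254],vel=.08); st()
print(descend(c,.254,.232)); st(); grab("scene","s8")
E
sed -i '$d' ov.py; echo 'ov("pics/s8.png","pics/o8.png",265,132,50,60,8,.103)'>>ov.py; python3 ov.py
```

```text
t 19.66 tcp [ 0.5794 -0.1864  0.2541] F [ 1.04  0.71 -1.54] T [-0.075  0.118 -0.065] gap 0.0159
0.236 [-0.01  1.64  0.56] [ 0.014 -0.024  0.009]
(0.232, None, None)
t 22.36 tcp [ 0.5792 -0.1863  0.232 ] F [-0.2   0.21 -0.77] T [-0.036  0.197 -0.004] gap 0.016
```

View pics/o8.png

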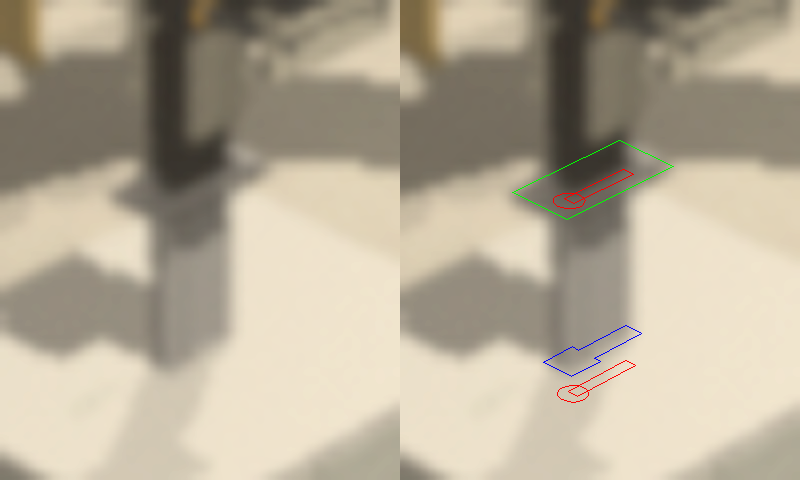

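The blade enters the slot with no extra force: its visible end stops at the plate line, about (287,177), and the flange matches the predicted height. I'll continue down.

```bash
python3 - <<'E'
from desc import *
c=(.5792,-.1863)
print(descend(c,.232,.199)); manip.sleep(.5); st()
for i in range(4): manip.sleep(.1); print(np.round(manip.current_force(),2),np.round(manip.current_wrist_torque(),3))
print(R.from_quat(manip.current_tcp_rot()).as_matrix().round(4))
a=grab("scene","s9"); grab("top","t9")
E
sed -i '$d' ov.py; echo 'ov("pics/s9.png","pics/o9.png",265,132,50,60,8,.070)'>>ov.py; python3 ov.py
```

```text
(0.199, None, None)
t 26.51 tcp [ 0.5792 -0.1863  0.199 ] F [ 0.14 -0.   -1.72] T [ 0.028  0.163 -0.051] gap 0.0157
[ 0.15  0.43 -2.02] [-0.048  0.224 -0.013]
[-0.41 -0.53 -1.3 ] [-0.02   0.171  0.014]
[ 0.05  0.31 -1.33] [-0.036  0.185 -0.047]
[ 0.16 -0.4  -1.9 ] [-0.015  0.168 -0.002]
[[ 0.0811 -0.9967  0.    ]
 [-0.9967 -0.0811  0.    ]
 [-0.     -0.     -1.    ]]
```

View pics/o9.png

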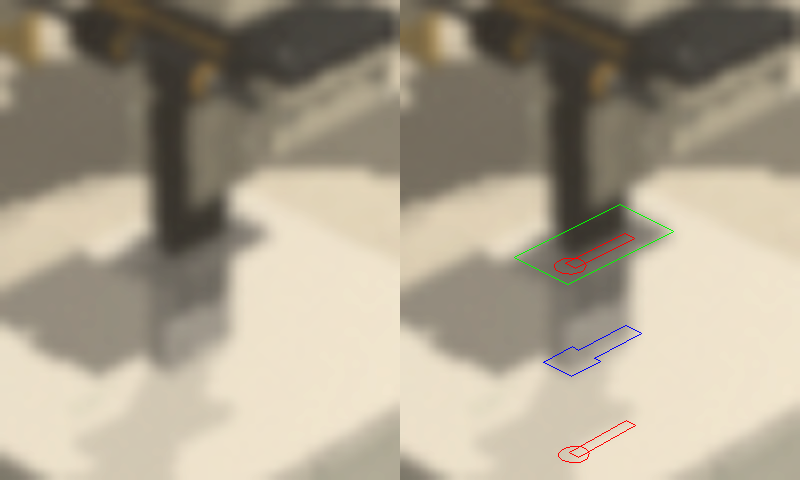

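View pics/s9.png

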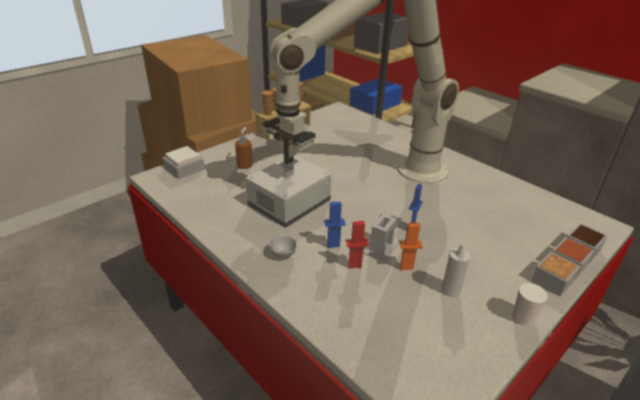

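The flange sits at the predicted height (about z = 0.170 to 0.175, scene (288,163)), so roughly 50 mm of blade is below the plate. The force is just the paddle's weight, and the bottles, bowl and decoys have not moved.

```bash
python3 - <<'E'
from h import *
manip.hand_in(); st()
E
```

```text
the job is handed in; nothing more can be done
the job is handed in; nothing more can be done
```

I took the black-handled paddle out of its stand and turned it from 15° to 4.65° to line up with the slot. I lowered the blade through the slot without forcing it and handed the job in at about 27 s.

**Thick edge:** the stud side was unclear in the first views. I turned that edge towards the scene camera, and the picture showed the stud and round bar facing the slot's wide end.

**Insertion:** no step met more than about 1.7 N on any axis, which is within the sensor's noise.

**Final state:**
- The tool was upright and steady at z = 0.199, which puts the blade's lower end at about 0.070, or 50 mm below the plate's upper face.
- The flange's height in the scene picture agrees with that.
- The sensor read about −1.6 N vertically, which is the paddle's own weight, and next to nothing sideways, so it hangs free.
- The grip held steady at a 15.7 mm finger opening.
- The bottles and bowl look unmoved in the scene picture.

**Not fully checked:**
- The arm hid the slot from the top camera, so the final sideways fit rests on the scene view and the force readings.
- My readings of the plate's angle disagreed a little. The slot itself gave 4.4°, the plate's edges 4.7°, and the corner screws gave scattered values that I did not use.

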